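# Top and fill the pen tidy on the wood-burning bench

## Task

Put the pale wooden top on the pen tidy so that both pins come through it and it lies flush, then drop the two pens from their sloping rests cap-down through it, the thick marker in the wide hole and the thin fineliner in the narrow one, until each stands on the bottom of its well. The top must be on before any pen goes in; leave everything else on the bench where it is.

Things in the scene. Friction and masses are not known exactly. Their poses are not given: they have to be found in the camera images.
- tidy: The pen tidy without its top: a fixed brown wooden block 160 (its x) x 44 (y) x 75 mm high; origin: centre of its underside, z up. Two square wells 26 x 26 mm open in its upper face at x = +30 and -30 mm, floor 8 mm above the origin. Two steel pins, 10 mm diameter, tapered tops, rise 20 mm above the upper face at x = +64 and -64 mm. Yaw within 40 degrees.
- well_a (a point): Centre of the floor of the tidy's well at its +x side (tidy's axes).
- well_b (a point): Centre of the floor of the tidy's well at its -x side.
- top: Tidy's loose top: pale wooden plate 160 (its x) x 56 (y) x 14 mm, 120 g, flat on the bench, burnt twig drawing up; origin: centre of its underside. Through holes: two pin holes of 13 mm at x = +64 and -64 mm, a wide hole of 24 mm at x = +30 mm, a narrow one of 17 mm at x = -30 mm. Fits the pins either way round (half a turn), drawing up.
- wide_hole (a point): Centre of the wide (24 mm) hole, at the plate's upper face.
- narrow_hole (a point): Centre of the narrow (17 mm) hole, at the plate's upper face.
- marker: Thick pen: round marker, 18 mm diameter, 160 mm long, black cap on the first 50 mm, grey barrel, 35 g, balance point 62 mm from the cap end. Origin: centre of the cap end's face; z runs along the pen from cap end to tail. Starts in rest_a, cap end low, rising 40 degrees from level to its tail.
- liner: The thin pen: a round fineliner 11 mm in diameter, 160 mm long, black cap over the first 50 mm, grey barrel, 18 g; origin and axes as for the marker. It starts lying in rest_b, at the same slope.
- rest_a: Fixed pen rest under the marker: dark base 150 x 50 x 8 mm; origin: centre of its underside. The pen lies over its centre line, rising 40 degrees towards rest's +x (roughly to the robot), cap end at (-65, 0, 32) mm on a stop plate, tail at (58, 0, 135) mm. Metal V cradles, 30 mm wide, carry it 22 and 80 mm from the cap end; beyond 88 mm it is free all round.
- rest_b: Fixed pen rest that holds the fineliner; same measures as rest_a.
- tape: Bystander, to be left where it is: a roll of masking tape lying flat, ring 92 mm outside diameter, 25 mm high; origin at the centre of its underside.
- eraser: Bystander, to be left where it is: a white eraser block 42 x 18 x 14 mm; origin at the centre of its underside.
- sander: Bystander, to be left where it is: a cork sanding block 66 x 110 x 30 mm; origin at the centre of its underside.
- jar: Bystander, to be left where it is: an amber glass jar with a metal lid, 58 mm diameter, 85 mm high; origin at the centre of its underside.
- blank: Bystander, to be left where it is: a round pale wooden blank, 90 mm diameter, 12 mm thick; origin at the centre of its underside.
- offcut: Bystander, to be left where it is: a T-shaped wooden offcut about 50 x 60 x 20 mm; origin at the centre of its underside.
- pencil: Bystander, to be left where it is: a flat carpenter's pencil, 100 x 13 x 8 mm, lying on the bench.
- sharpener: Bystander, to be left where it is: a small metal sharpener, 28 x 18 x 15 mm.

How it is judged:
By the outcome, as a careful person would: the job done as asked, in the order asked, and still so for the second after the job is handed in, with the robot touching nothing.
It also fails if it takes over 72 s, if anything falls off the work surface, if the arm or the gripper's body presses on something with over 40 N, if the wrist force passes 120 N, or if a joint passes its speed limit or range.

## Robot

A 6-joint arm with a two-finger parallel gripper is mounted at the origin on the work surface. World frame = base frame: x ahead of the robot, y to its left, z up, the work surface at z = 0. Lengths are in m, angles in rad, forces in N, time in s.
With the tool pointing down it reaches from about 0.275 to 0.825 m from the base axis. Payload 4.9 kg.
Tool frame: the origin (TCP) lies midway between the tips of the shut fingers; the grasp point (between the pads) lies 19 mm behind it (bot.grip_depth is the distance from the TCP to the grasp point, in m); z points along the fingers, y is the line along which they close (so a half turn about z gives the same grasp; the last joint's range is limited). The gripper opens to 85 mm and grips with 20 to 120 N. Pads are 22 mm wide; open, the fingers measure 114 mm over their backs; the gripper's body (76 mm by 85 mm) begins 54 mm behind the grasp point. The pads swing forward as they close: fully open they stand 13 mm farther back than shut.
Start: joints at [1.099, 0.326, -0.193, 1.052, 0, 1.437], TCP at [0.182, 0.519, 0.231] pointing down, gripper open.
Joint ranges: [-2.65, 2.65], [-0.97, 1.79], [-1.3, 1.35], [-1.93, 2.1], [-1.47, 1.37], [-3.14, 3.14]. Speed limits (rad/s): [2.57, 2.57, 3.14, 3.14, 3.14, 3.14].

## Interface

Orientations are given as a unit quaternion [w, x, y, z].
In Python, from cell import bot gives the robot as it stands. Calls block until the motion is done:
- bot.move_pose(position, orientation): joint-space move of the TCP to a pose.
- bot.move_linear(position, speed=0.15, rotation=None, until_force=None): straight line of the TCP; rotation=None keeps the orientation; speed is the mean speed in m/s. With until_force (N) it stops when the force on the tool has changed by that much, and returns True; else False.
- bot.goto_joints(angles): joint-space move.
- bot.set_gripper(opening, grasp_force=None): opening from 0.0 (shut) to 1.0 (fully open); grasp_force is the grip in N (None keeps the last); returns when the fingers have stopped.
- bot.wait(seconds).
- bot.solve_ik(position, orientation): joint angles nearest the present ones, or None.
- bot.camera(name): name is "side" or "top"; returns the picture (400x640x3 uint8, red, green, blue); there is no depth.
- bot.calibration(name): a dict with "mtx" (3x3 intrinsics, pixels), "extrinsics" (4x4, takes a point from world to camera coordinates). Camera axes: x right, y down, z forward; pixel columns grow to the right and rows downward; lengths in m; the calibration is good to about 2 mm. A picture is of the moment at which its call begins. calibration takes no time and is no camera call.
A pose or a line that the arm cannot do raises bot.PlanningError and nothing moves.
- bot.close_job(): hands the job in; it is judged then, once.
Trained networks look in the newest picture that a camera, given by its name, has taken for a name from the list of things; names that differ only in an ending like _2 or _b are one class to them, and where a whole thing is asked for, a point or a joint stands for the part that bears it (a point fixed in the world has none). Each returns a list of dicts, best first, with "confidence" (0 to 1); they miss things now and then, are a little off and sometimes report something else, mostly with a low value. They report only what shows in the picture. A call takes as long as a camera call.
- bot.search_frame(camera, thing): "bbox" ([left, top, width, height] in pixels, round what is visible of it).
Readings, each from a call of its own:
- bot.read_clock(): time.
- bot.read_joint_positions(): joint angles.
- bot.read_joint_vel(): joint speeds.
- bot.read_joint_efforts(): joint torques, N m.
- bot.read_position(): TCP position.
- bot.read_tool_rot(): TCP orientation.
- bot.read_ft_force(): force on the tool from outside, world axes, zero at the start.
- bot.read_moment(): the same for the moment, N m.
- bot.read_gripper_width(): opening from 0.0 (shut) to 1.0 (fully open).
- bot.read_finger_force(): force on a finger pad.
Only numpy, scipy, OpenCV 4.12 (cv2) and the standard library are available. Lean on these libraries where they do the work, as an engineer would, in place of code of your own. Each camera call takes 0.05 s, during which the arm holds its last target. There are 200 camera calls.

## Working session

There is one attempt and no reset: what is moved stays moved. The work goes in short steps, each a Python script; the robot and the scene stay as the last script left them, time stands still between calls to the robot, and variables do not carry over. Pictures are saved under pics/ and viewed, at most 10 in all, crops included, and the job is handed in when it is done.

```bash
mkdir -p pics; ls
python3 - <<'E'
from cell import bot
import cv2,numpy as np
np.set_printoptions(precision=4,suppress=True)
for c in("top","side"):
    im=bot.camera(c); cv2.imwrite(f"pics/{c}0.png",im[:,:,::-1])
    k=bot.calibration(c); print(c,k["mtx"].tolist(),np.array(k["extrinsics"]))
    for t in("tidy","top","marker","liner","rest_a","rest_b","wide_hole","narrow_hole","well_a","jar","sander","tape","blank"):
        print(t,[(r["bbox"],round(r["confidence"],2)) for r in bot.search_frame(c,t)[:3]])
print(bot.read_clock(),bot.grip_depth,bot.read_tool_rot())
E
```

```text
pics
top [[416.022879008616, 0.0, 321.82281241164173], [0.0, 416.022879008616, 193.64113717394028], [0.0, 0.0, 1.0]] [[ 0.0024 -1.      0.0023  0.0046]
 [-0.9848 -0.0027 -0.1736  0.5734]
 [ 0.1736 -0.0019 -0.9848  0.8403]
 [ 0.      0.      0.      1.    ]]
tidy [([241.1, 270.3, 10.8, 14.9], 0.69), ([237.3, 146.7, 59.2, 76.1], 0.64)]
top [([358.1, 176.9, 56.7, 75.4], 0.68), ([378.3, 275.6, 45.0, 15.4], 0.42)]
marker [([127.6, 231.8, 66.1, 54.0], 0.74)]
liner [([469.5, 225.3, 54.8, 59.0], 0.78)]
rest_a [([454.0, 220.7, 54.9, 72.4], 0.84), ([140.9, 226.7, 63.0, 65.1], 0.83), ([447.4, 129.4, 45.0, 40.6], 0.18)]
rest_b [([454.0, 220.7, 54.9, 72.4], 0.84), ([140.9, 226.7, 63.0, 65.1], 0.83), ([447.4, 129.4, 45.0, 40.6], 0.18)]
wide_hole [([358.3, 175.5, 55.7, 76.4], 0.74)]
narrow_hole [([358.5, 181.0, 54.4, 70.8], 0.69)]
well_a [([241.2, 146.9, 53.5, 74.7], 0.89), ([469.8, 224.5, 54.5, 59.6], 0.32)]
jar [([180.9, 113.9, 35.7, 39.1], 0.62), ([239.2, 146.9, 58.3, 76.6], 0.21)]
sander [([296.5, 100.6, 49.1, 28.7], 0.77)]
tape [([316.5, 261.2, 43.3, 46.4], 0.98)]
blank [([447.2, 131.5, 46.7, 
[... 465 characters left out ...]
], 0.59), ([378.5, 220.2, 39.3, 36.2], 0.32)]
rest_a [([381.6, 134.1, 54.2, 25.0], 0.73), ([297.7, 313.5, 52.5, 73.6], 0.71)]
rest_b [([381.6, 134.1, 54.2, 25.0], 0.73), ([297.7, 313.5, 52.5, 73.6], 0.71)]
wide_hole [([331.8, 170.0, 52.0, 46.8], 0.95), ([270.9, 215.9, 58.9, 68.7], 0.72)]
narrow_hole [([330.7, 170.1, 54.8, 45.1], 0.55)]
well_a [([328.9, 171.4, 54.4, 41.0], 0.63), ([268.0, 212.0, 61.6, 71.9], 0.62), ([307.7, 318.1, 40.1, 33.8], 0.16)]
jar [([205.5, 260.0, 25.8, 41.6], 0.68)]
sander [([234.6, 183.1, 38.3, 39.5], 0.65)]
tape [([379.0, 217.9, 38.1, 35.5], 0.83)]
blank [([312.7, 123.7, 34.0, 21.3], 0.87), ([387.1, 116.3, 50.9, 31.7], 0.63)]
1.4 0.0187 [0.     0.1681 0.9858 0.    ]
```

View pics/top0.png

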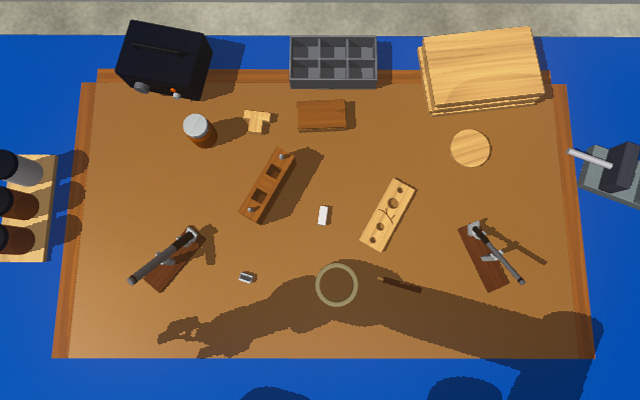

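View pics/side0.png

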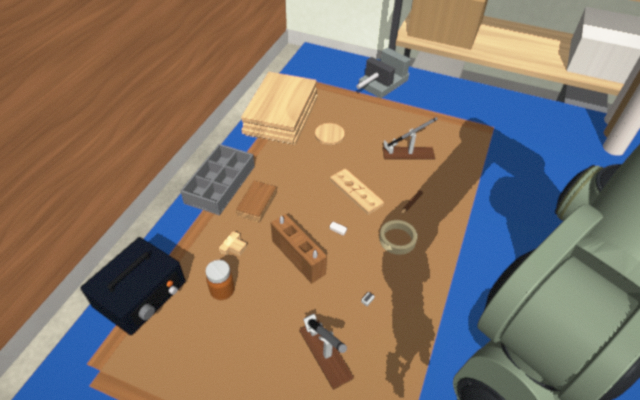

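View crops.

The top view shows the tidy at about (267,186), the plate at (388,214) with its wide hole at the upper right, the marker on the left rest (165,258) and the liner on the right rest (490,252). I'll enlarge these areas for precise features.

Run:
```python
import cv2,numpy as np
a=cv2.imread("pics/top0.png")
c=a[140:260,230:425]; cv2.imwrite("pics/c1.png",cv2.resize(c,None,fx=4,fy=4,interpolation=cv2.INTER_CUBIC))
l=a[215:305,120:216];r=a[215:305,445:541]
cv2.imwrite("pics/c2.png",cv2.resize(np.hstack([l,r]),None,fx=4,fy=4,interpolation=cv2.INTER_CUBIC))
```

```text
(no output)
```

View pics/c1.png

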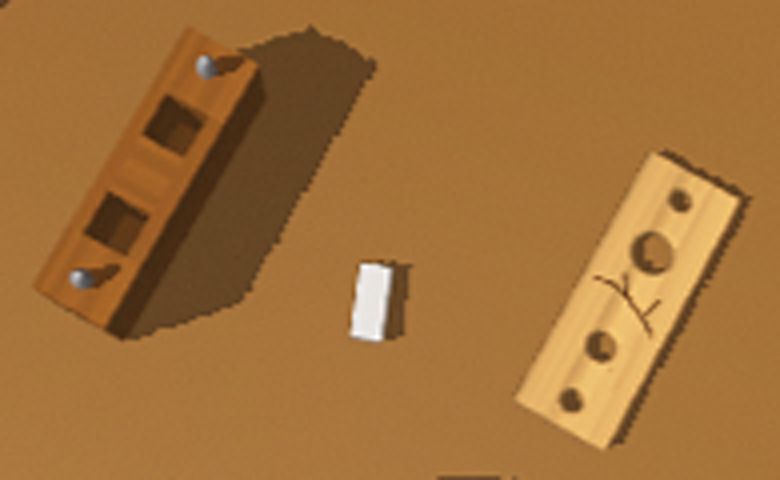

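View pics/c2.png

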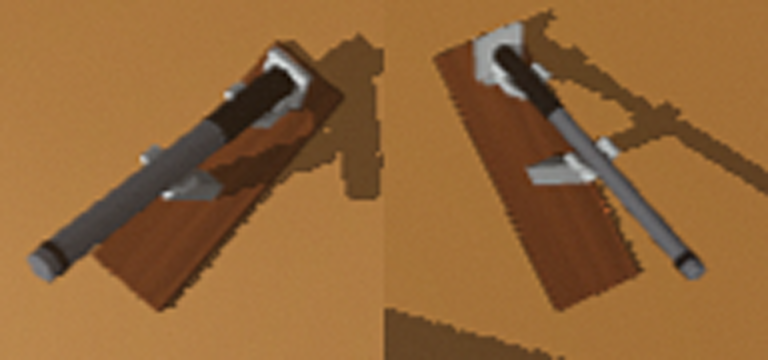

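c1 shows clean plate corners, holes, tidy corners and wells. c2 shows pen axes, tails and rest bases. I'll fit the poses by least squares from these pixels and verify them by overlaying on the side view.

```bash
cat > h.py <<'E'
from cell import bot
import cv2,numpy as np
from scipy.optimize import least_squares
from scipy.spatial.transform import Rotation as R
np.set_printoptions(precision=4,suppress=True)
def proj(c,P):
    k=bot.calibration(c);E=np.array(k["extrinsics"]);q=np.asarray(P)@E[:3,:3].T+E[:3,3]
    q=q@np.array(k["mtx"]).T; return q[:,:2]/q[:,2:]
def W(p,L):  # planar pose (x,y,yaw), local pts mm
    return np.asarray(L)/1e3@R.from_euler('z',p[2]).as_matrix().T+[p[0],p[1],0]
def fit(L,uv,p0,c="top"):
    f=lambda p:(proj(c,W(p,L))-uv).ravel()
    s=least_squares(f,p0,loss='soft_l1'); return s.x,f(s.x).reshape(-1,2)
PLATE=[(80,28,14),(80,-28,14),(-80,-28,14),(-80,28,14),(64,0,14),(30,0,14),(-30,0,14),(-64,0,14)]
TIDY=[(80,22,75),(-80,22,75)]+[(s*30+a,b,75) for s in(1,-1) for a,b in((13,13),(13,-13),(-13,-13),(-13,13))]+[(64,0,93),(-64,0,93)]
ax=lambda s:(-65+s*np.cos(np.radians(40)),0,32+s*np.sin(np.radians(40)))
E
python3 - <<'E'
from h import *
px=lambda a,o:(np.array(a,float)+.5)/4-.5+o
o=(230,140)
p,r=fit(PLATE,px([(653,152),(742,198),(606,449),(515,399),(680,200),(652,252),(600,346),(571,400)],o),[.5,-.1,-.5]);print("plate",p,r.round(1).tolist())
t,r=fit(TIDY,px([(190,28),(36,287),(172,95),(207,115),(177,155),(143,132),(115,192),(149,210),(120,252),(84,230),(205,65),(80,277)],o),[.6,.1,-.5]);print("tidy",t,r.round(1).tolist())
B=[(-75,25,8),(-75,-25,8),(75,-25,8),(75,25,8)]
a,r=fit([B[1],B[2],ax(160),ax(50),ax(2)],px([(343,95),(160,308),(42,262),(214,131),(286,82)],(120,215)),[.4,.3,2.4]);print("A",a,r.round(1).tolist())
px2=lambda a:px(np.array(a)-(384,0),(445,215))
b,r=fit([B[1],B[0],B[2],B[3],ax(160),ax(50),ax(2)][1:],px2([(435,57),(435,57),(640,270),(558,310),(692,268),(557,110),(502,54)][1:]),[.4,-.3,-2.7]);print("B",b,r.round(1).tolist())
b2,r=fit([B[0],B[1],B[2],B[3],ax(160),ax(50),ax(2)][1:],px2([(0,0),(435,57),(558,310),(640,270),(692,268),(557,110),(502,54)][1:]),[.4,-.3,-2.7]);print("B2",b2,r.round(1).tolist())
np.savez("poses.npz",p=p,t=t,a=a,b=b2)
im=cv2.resize(cv2.imread("pics/side0.png")[90:390,200:450],None,fx=2.6,fy=2.0,interpolation=cv2.INTER_CUBIC)
im=cv2.imread("pics/side0.png")[100:390,230:460];im=cv2.resize(im,None,fx=2,fy=2,interpolation=cv2.INTER_CUBIC)
for q,L,c in((p,PLATE,(0,0,255)),(t,TIDY,(0,255,0)),(a,B+[ax(s) for s in(0,50,160)],(255,0,255)),(b2,B+[ax(s) for s in(0,50,160)],(255,255,0))):
    for u in proj("side",W(q,L)): cv2.circle(im,tuple(np.round((u-(230,100)+.5)*2-.5).astype(int)),1,c,-1)
cv2.imwrite("pics/s1.png",im)
E
```

```text
plate [ 0.534  -0.1372 -0.516 ] [[-0.4, -0.3], [-0.6, 0.4], [-0.5, 0.4], [-0.3, 0.1], [0.5, -0.1], [0.4, -0.1], [0.5, -0.1], [0.4, -0.2]]
tidy [ 0.5912  0.1218 -0.5092] [[-0.4, -0.8], [-1.1, -0.3], [-1.1, -0.7], [0.8, 0.2], [2.1, 0.7], [-0.1, 0.5], [-1.4, -0.6], [0.8, 0.9], [1.7, 1.2], [-0.1, 0.6], [0.2, -1.0], [-0.4, -0.5]]
A [0.4355 0.3251 2.4578] [[-15.2, -13.3], [-16.4, -13.0], [0.7, 1.7], [1.7, 0.8], [0.4, 0.3]]
B [ 0.4444 -0.3451 -2.7384] [[19.6, -9.2], [-21.1, 10.4], [20.0, -8.9], [0.4, 0.8], [-1.2, 0.6], [-0.8, -0.4]]
B2 [ 0.4452 -0.3463 -2.737 ] [[-0.1, -0.8], [-0.0, -0.0], [0.1, 0.7], [1.1, 0.3], [-0.6, 0.2], [-0.3, -0.7]]
```

View pics/s1.png

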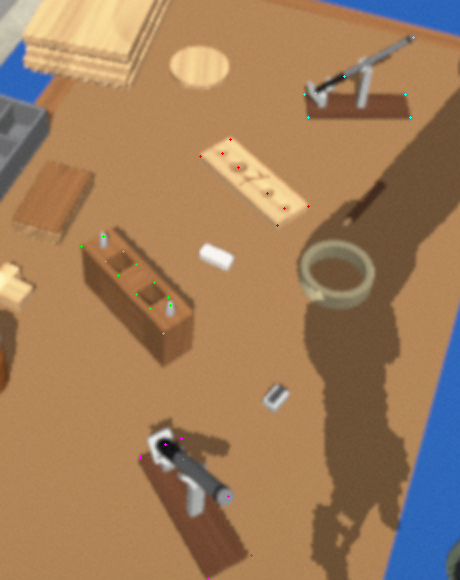

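```bash
cat >> h.py <<'E'
def quat(z,y):  # tool z dir, closing dir
    z=np.array(z,float)/np.linalg.norm(z);y=np.array(y,float);y-=z*(y@z);y/=np.linalg.norm(y)
    return R.from_matrix(np.c_[np.cross(y,z),y,z]).as_quat(scalar_first=True)
def upen(p,s):
    return W(p,[ax(s)])[0]
def pick(p,s,tilt,sgn):   # tool in pen plane, tilted `tilt` deg from down, toward cap (outward)
    o=W(p,[(-1,0,0)])[0]-W(p,[(0,0,0)])[0];o/=np.linalg.norm(o);a=np.radians(tilt)
    z=o*np.sin(a)-np.array([0,0,1])*np.cos(a)
    return upen(p,s),z,quat(z,sgn*np.cross([0,0,1],o))
def place(P,az,tilt,sgn): # pen vertical: tool pointing azimuth az, tilt from down
    o=np.array([np.cos(az),np.sin(az),0]);a=np.radians(tilt);z=o*np.sin(a)-np.array([0,0,1])*np.cos(a)
    return P,z,quat(z,sgn*np.cross([0,0,1],o))
E
python3 - <<'E'
from h import *
px=lambda a,o:(np.array(a,float)+.5)/4-.5+o
d=dict(np.load("poses.npz"))
i=[0,1,2,3,5,6,7,9,10,11]
u=px([(190,28),(36,287),(172,95),(207,115),(177,155),(143,132),(115,192),(149,210),(120,252),(84,230),(205,65),(80,277)],(230,140))
t,r=fit(np.array(TIDY)[i],u[i],d["t"]);print("tidy",t,r.round(1).tolist());d["t"]=t
t2,r=fit(np.array(TIDY)[-2:],u[-2:],d["t"]);print("pins only",t2,r.round(2).tolist())
B=[(-75,25,8),(75,25,8)]
a,r=fit(B+[ax(160),ax(50),ax(2)],px([(343,95),(160,308),(42,262),(214,131),(286,82)],(120,215)),d["a"]);print("A",a,r.round(1).tolist());d["a"]=a
np.savez("poses.npz",**d)
g=bot.grip_depth
for n,k in(("plate",d["p"]),("tidy",t)):
  for s in(1,-1):
    q=quat([0,0,-1],W(k,[(0,s*1000,0)])[0]-[k[0],k[1],0])
    print(n,s,bot.solve_ik([k[0],k[1],.11],q))
for n in"ab":
  for tilt in(0,15,25,35):
    for s in(1,-1):
      P,z,q=pick(d[n],118,tilt,s);A=bot.solve_ik(P+g*z,q);A2=bot.solve_ik(P-(.08-g)*z,q)
      hole=W(t,[((30 if n=="a" else -30),0,8+118)])[0]
      res=[]
      for az in(t[2],):
        for s2 in(1,-1):
          for h in(0,.11):
            P2,z2,q2=place(hole+[0,0,h],az,50-tilt,s2);res.append(bot.solve_ik(P2+g*z2,q2))
      print(n,tilt,s,A,A2 is not None,[None if x is None else np.round(x,2)[[4,5]] for x in res])
E
```

```text
tidy [ 0.5908  0.1212 -0.5063] [[-0.2, -0.6], [-0.7, -0.0], [-0.8, -0.6], [1.1, 0.3], [0.1, 0.7], [-1.1, -0.4], [1.1, 1.1], [0.2, 0.9], [0.5, -0.8], [-0.1, -0.3]]
pins only [ 0.5896  0.1216 -0.503 ] [[0.18, -0.34], [-0.17, 0.32]]
A [0.4379 0.3272 2.4556] [[0.7, 0.0], [-0.4, 0.8], [-0.3, 0.3], [0.8, -0.4], [-0.5, -0.8]]
plate 1 [-0.3854  0.4393 -0.3589  0.7726  0.      0.1305]
plate -1 [-0.3854  0.4393 -0.3589  0.7726  0.     -3.011 ]
tidy 1 [ 0.08    0.5238 -0.2143  0.8327  0.      0.5863]
tidy -1 [ 0.08    0.5238 -0.2143  0.8327  0.     -2.5553]
a 0 1 [ 0.5508  0.4482 -0.4089  0.7137  0.      1.2368] True [array([-0.59,  0.6 ]), array([-0.59,  0.6 ]), array([-0.59, -2.54]), array([-0.59, -2.54])]
a 0 -1 [ 0.5508  0.4482 -0.4089  0.7137  0.     -1.9048] True [array([-0.59,  0.6 ]), array([-0.59,  0.6 ]), array([-0.59, -2.54]), array([-0.59, -2.54])]
a 15 1 [ 0.6848  0.4366 -0.4608  0.6202 -0.2565  1.3639] True [array([-0.39,  0.64]), array([-0.39,  0.64]), array([-0.39, -2.5 ]), array([-0.39, -2.5 ])]
a 15 -1 [ 0.6848  0.4366 -0.4608  0.6202 -0.2565 -1.7777] True [array([-0.39,  0.64
[... 1236 characters left out ...]
  0.72]), array([-0.43,  0.72]), array([-0.43, -2.42]), array([-0.43, -2.42])]
b 25 1 [-1.0591  0.4281 -0.5333  0.5596  0.4337 -1.4527] True [array([-0.29,  0.71]), array([-0.29,  0.71]), array([-0.29, -2.43]), array([-0.29, -2.43])]
b 25 -1 [-1.0591  0.4281 -0.5333  0.5596  0.4337  1.6889] True [array([-0.29,  0.71]), array([-0.29,  0.71]), array([-0.29, -2.43]), array([-0.29, -2.43])]
b 35 1 [-1.145   0.4588 -0.5676  0.5296  0.6107 -1.5449] True [array([-0.17,  0.68]), array([-0.17,  0.68]), array([-0.17, -2.46]), array([-0.17, -2.46])]
b 35 -1 [-1.145   0.4588 -0.5676  0.5296  0.6107  1.5967] True [array([-0.17,  0.68]), array([-0.17,  0.68]), array([-0.17, -2.46]), array([-0.17, -2.46])]
```

Run:
```python
from h import *
d=np.load("poses.npz");p=d["p"];t=d["t"]
q=quat([0,0,-1],W(p,[(0,1000,0)])[0]-[p[0],p[1],0])
bot.move_pose([p[0],p[1],.06],q)
bot.set_gripper(.8,40)
bot.move_linear([p[0],p[1],.012],.12)
hit=bot.move_linear([p[0],p[1],-.012],.03,until_force=4)
z=bot.read_position();print(hit,z,bot.read_gripper_width())
bot.move_linear([p[0],p[1],z[2]+.004],.05)
bot.set_gripper(0.,40);print(bot.read_gripper_width(),bot.read_finger_force(),bot.read_ft_force(),bot.read_position())
bot.move_linear([p[0],p[1],.16],.15)
print(bot.read_gripper_width(),bot.read_finger_force(),bot.read_ft_force())
q=quat([0,0,-1],W(t,[(0,1000,0)])[0]-[t[0],t[1],0])
bot.move_pose([t[0],t[1],.17],q);bot.move_linear([t[0],t[1],.12],.12);print(bot.read_position(),bot.read_clock())
o=[]
for c,(x,y) in(("top",(215,120)),("side",(250,180))):
    im=bot.camera(c);cv2.imwrite(f"pics/{c}1.png",im[:,:,::-1]);o.append(cv2.resize(im[y:y+130,x:x+100,::-1],None,fx=4,fy=4,interpolation=cv2.INTER_CUBIC))
cv2.imwrite("pics/v1.png",np.hstack(o))
```

```text
True [ 0.5339 -0.1372 -0.0072] 0.8030827113234535
0.6423143475119283 43.00448477268219 [-0.6898 -0.4927  3.3487] [ 0.5339 -0.1373 -0.0031]
0.644167180078455 42.47789740562439 [-0.8645  0.0916 -0.4805]
[0.591  0.1204 0.1202] 8.9583
```

View pics/v1.png

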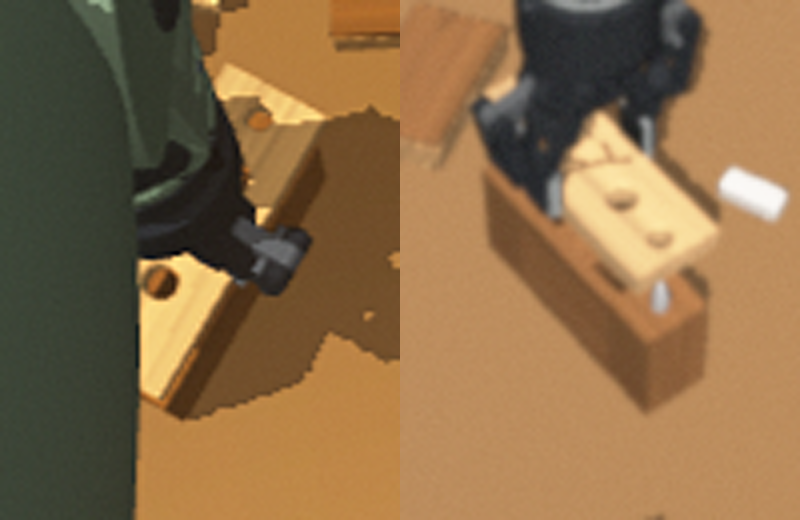

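Plate is held level over the tidy. The far pin hole shows at top px (280,149), and the narrow and near pin holes at side px (305,229) and (315,240). I'll compare these and the pin centroids with the predictions.

Run:
```python
from h import *
d=np.load("poses.npz");t=d["t"]
for c,bx in(("top",(235,145,62,80)),("side",(265,212,65,75))):
    im=cv2.imread(f"pics/{c}0.png").astype(int);x,y,w,h=bx;m=np.zeros(im.shape[:2],np.uint8)
    s=im[y:y+h,x:x+w];m[y:y+h,x:x+w]=(s[...,0]>s[...,2]*.85)&(s.sum(2)>240)
    n,_,st,ce=cv2.connectedComponentsWithStats(m)
    print(c,[(st[i].tolist(),ce[i].round(1)) for i in range(1,n) if st[i,4]>3])
    for z in(75,85,95): print(z,proj(c,W(t,[(64,0,z),(-64,0,z)])).round(1).tolist())
T=[.591,.1204,t[2]]
off=np.array([0,0,137.3])
print("plate top",proj("top",W(T,[(64,0,137.3),(-30,0,137.3),(80,28,137.3),(80,-28,137.3)])).round(1).tolist(),"obs",[(280,149.4),(255,190.6),(271.4,135.6),(296.7,147.8)])
print("plate side",proj("side",W(T,[(-30,0,137.3),(-64,0,137.3),(-80,-28,137.3)])).round(1).tolist(),"obs",[(304.9,229.4),(314.6,239.6),(329.4,237.8)])
for c in("top","side"): print(c,"px per mm local x,y at 85:",(proj(c,W(t,[(1,0,85),(0,1,85)]))-proj(c,W(t,[(0,0,85)]))).round(2).tolist())
```

```text
top [([279, 154, 4, 5, 17], array([280.6, 156.1])), ([248, 208, 4, 4, 13], array([249.4, 209.5]))]
75 [[282.1, 157.3], [251.0, 209.8]]
85 [[281.7, 156.1], [250.2, 209.1]]
95 [[281.2, 154.8], [249.4, 208.4]]
side [([280, 217, 4, 6, 17], array([281.2, 219.5])), ([313, 251, 4, 7, 20], array([314.7, 253.9]))]
75 [[281.9, 222.3], [315.1, 256.7]]
85 [[281.7, 219.6], [315.1, 254.1]]
95 [[281.6, 216.9], [315.2, 251.4]]
plate top [[279.6, 148.9], [255.2, 190.0], [271.4, 135.4], [296.1, 148.8]] obs [(280, 149.4), (255, 190.6), (271.4, 135.6), (296.7, 147.8)]
plate side [[305.8, 229.9], [315.4, 239.6], [330.0, 237.9]] obs [(304.9, 229.4), (314.6, 239.6), (329.4, 237.8)]
top px per mm local x,y at 85: [[0.25, -0.41], [-0.42, -0.23]]
side px per mm local x,y at 85: [[-0.26, -0.27], [-0.34, 0.21]]
```

```bash
cat > seat.py <<'E'
from h import *
t=np.load("poses.npz")["t"]
c=np.array([.591,.1204]);rot=R.from_euler('z',t[2]).as_matrix()[:2,:2]
off=[(-.7,.3)]+[(-.7+a,.3+b) for a,b in((0,1),(0,-1),(1,0),(-1,0),(0,2),(0,-2),(1,1),(-1,-1),(1,-1),(-1,1),(2,0),(-2,0))]
for o in off:
    xy=c+rot@(np.array(o)/1e3)
    bot.move_linear([*xy,.097],.08)
    h=bot.move_linear([*xy,.0715],.03,until_force=10)
    z=bot.read_position();print(o,h,z,bot.read_ft_force())
    if z[2]<.0745: break
print(bot.read_clock(),bot.read_gripper_width())
E
python3 seat.py
```

```text
(-0.7, 0.3) True [0.5901 0.121  0.0719] [-0.337   0.1774  4.6905]
10.3083 0.6454744874506438
```

Seated exactly at the expected height. Releasing, then picking up the marker.

```bash
cat > pen.py <<'E'
from h import *
import sys
n=sys.argv[1];S=118;T=25;g=bot.grip_depth
P,z,q=pick(np.load("poses.npz")[n],S,T,-1)
bot.move_pose(P-(.09-g)*z,q)
bot.set_gripper(.7,30)
bot.move_linear(P+g*z,.12)
bot.set_gripper(0.,30);print(bot.read_gripper_width()*85,bot.read_finger_force(),bot.read_ft_force(),bot.read_position()-(P+g*z))
bot.move_linear(P+g*z+[0,0,.16],.18)
t=np.load("poses.npz")["t"]
hole=W([.5901,.1210,t[2]],[((30 if n=="a" else -30),0,0)])[0]
P,z,q=place(hole+[0,0,.102+S/1e3],t[2],50-T,1)
bot.move_pose(P+g*z+[0,0,.05],q);bot.move_linear(P+g*z,.12);print(bot.read_gripper_width()*85,bot.read_clock())
o=[]
for c,(x,y) in(("top",(205,110)),("side",(240,130))):
    im=bot.camera(c);cv2.imwrite(f"pics/{c}_{n}.png",im[:,:,::-1]);o.append(cv2.resize(im[y:y+140,x:x+100,::-1],None,fx=4,fy=4,interpolation=cv2.INTER_CUBIC))
im=np.hstack(o);cv2.imwrite(f"pics/v_{n}.png",im)
for c in("top","side"): print(c,proj(c,[hole+[0,0,.089],hole+[0,0,.102],hole+[0,0,.152],hole+[0,0,.262]]).round(1).tolist())
E
python3 - <<'E'
from h import *
bot.set_gripper(.82);p=bot.read_position()
bot.move_linear([p[0],p[1],.17],.18)
bot.move_linear([.50,.17,.26],.25)
E
python3 pen.py a
```

```text
15.96288716728566 29.586862921714783 [-4.0055 -0.4209  5.6414] [-0.0003  0.0001  0.0004]
16.057345576708407 19.225
top [[273.3, 169.8], [272.6, 168.3], [269.7, 162.2], [261.6, 145.8]]
side [[290.5, 227.3], [290.3, 223.8], [289.7, 209.6], [288.3, 174.8]]
```

View pics/v_a.png

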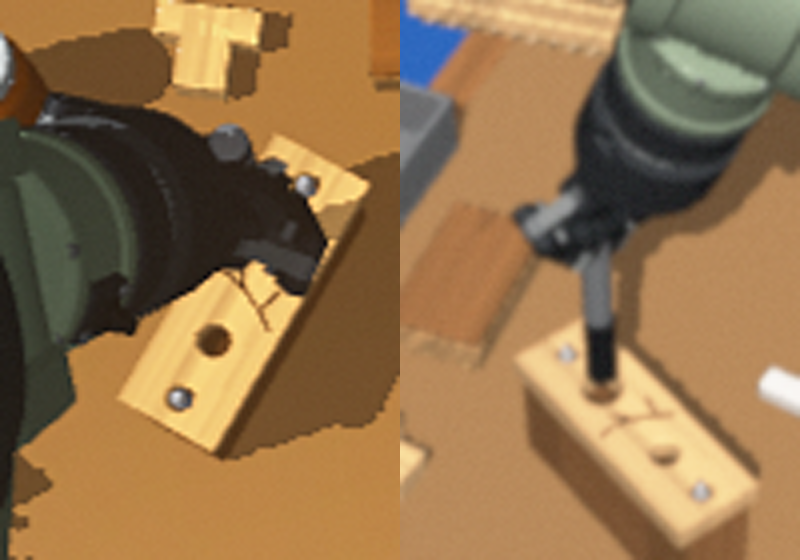

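The plate is flush with both pins through. The marker is vertical with its cap at side px (290,225), directly over the wide hole at (290,227). Lowering.

```bash
cat > low.py <<'E'
from h import *
p=bot.read_position();q=bot.read_tool_rot();z=R.from_quat(q,scalar_first=True).as_matrix()[:,2]
h=bot.move_linear(p-[0,0,.085],.1,until_force=8);print(h,bot.read_ft_force())
if not h:
    h=bot.move_linear(p-[0,0,.097],.03,until_force=4)
e=bot.read_position();print(h,(p-e)[2],bot.read_ft_force())
if (p-e)[2]>.088:
    bot.set_gripper(.6);bot.move_linear(e-.1*z,.15);bot.move_linear(bot.read_position()+[0,0,.08],.2)
else: print("STUCK")
print(bot.read_clock())
E
python3 low.py
```

```text
False [ 0.3127 -0.3112 -0.4085]
True 0.09484900882908008 [-1.3136  0.8387  5.9631]
22.5
```

```bash
python3 pen.py b
```

```text
8.571494105427536 29.449601769447327 [-0.2336 -1.9669  3.1055] [ 0.0005 -0.0012  0.0008]
8.800283693502653 29.5917
top [[258.5, 194.8], [257.6, 193.7], [253.6, 189.1], [242.9, 176.7]]
side [[306.2, 243.5], [306.1, 240.0], [306.1, 226.0], [306.0, 191.5]]
```

View pics/v_b.png

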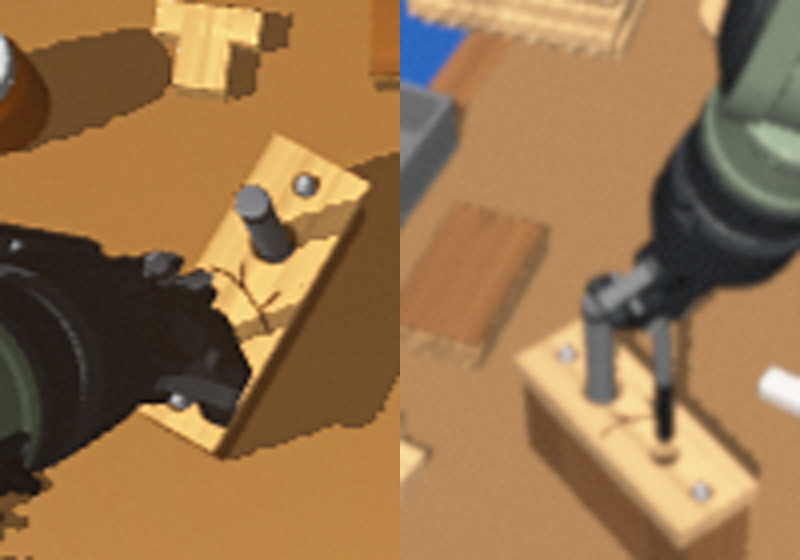

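The marker stands in the wide hole, and the liner's cap end (side px 306,240) is over the narrow hole (306,243). Lowering.

```bash
python3 low.py
python3 - <<'E'
from h import *
bot.move_linear(bot.read_position()+[-.08,-.05,.03],.25);bot.wait(.5)
o=[]
for c,(x,y) in(("top",(205,110)),("side",(240,130))):
    im=bot.camera(c);o.append(cv2.resize(im[y:y+140,x:x+100,::-1],None,fx=4,fy=4,interpolation=cv2.INTER_CUBIC))
cv2.imwrite("pics/fin.png",np.hstack(o));print(bot.read_clock())
E
```

```text
False [ 0.0609 -0.1908  0.4465]
True 0.0957859700584371 [-0.9568  0.9093  5.3516]
32.9333
34.0833
```

View pics/fin.png

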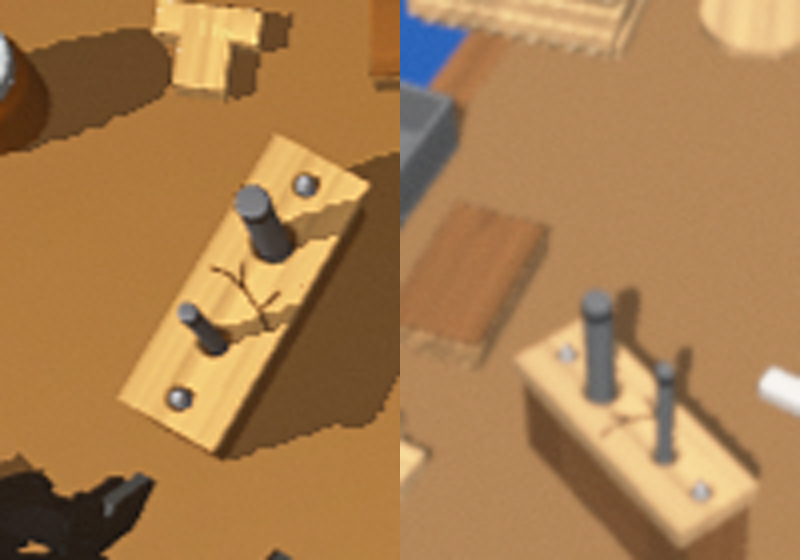

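Both pens stand at full depth, the top is flush and the gripper is clear.

```bash
python3 -c "
from cell import bot
print(bot.close_job())"
```

```text
the job is handed in; nothing more can be done
None
```

The job is handed in: the top went on first and lies flush on both pins, then the marker went into the wide hole and the fineliner into the narrow one, each standing on the bottom of its well, at about 34 s of the 72 s allowed.

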